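Balance fan rotors on the knife edge and reject the bad one

ROBOT

A 7-joint arm with a two-finger parallel gripper is mounted at the origin on the work surface. World frame = base frame: x ahead of the robot, y to its left, z up, the work surface at z = 0. Lengths are in mm, angles in rad, forces in N, time in s.
With the tool pointing down it reaches from about 400 to 875 mm from the base axis. Payload 4.4 kg.
Tool frame: the origin (TCP) lies midway between the tips of the shut fingers; the grasp point (between the pads) lies 19 mm behind it (ctrl.grip_point_offset is the distance from the TCP to the grasp point, in mm); z points along the fingers, y is the direction in which the jaws open and shut (so a half turn about z gives the same grasp; the last joint's range is limited). The gripper opens to 85 mm and grips with 20 to 120 N. Pads are 22 mm wide; open, the fingers measure 114 mm over their backs; the gripper's body (76 mm by 85 mm) begins 54 mm behind the grasp point. The pads swing forward as they close: fully open they stand 13 mm farther back than shut.
Start: joints at [-1.319, 0.628, 0.038, 1.517, -0.027, 0.996, -0.02], TCP at [203.087, 617.474, 231.313] pointing down, gripper open.
Joint ranges: [-3.06, 3.06], [-0.37, 2.12], [-1.25, 1.32], [0.18, 2.47], [-1.1, 4.24], [0.23, 1.98], [-2.94, 2.94]. Speed limits (rad/s): [2.57, 2.57, 3.14, 3.14, 3.14, 3.14, 3.14].

INTERFACE

Orientations are given as [roll, pitch, yaw] about the fixed x, y, z axes, in that order (R = Rz(yaw) Ry(pitch) Rx(roll)).
In Python, from cell import ctrl, imaging, models gives the robot as it stands. The module is installed in compiled form; this text tells all that it offers.
- The arm moves only by the tool drive_tool, never from a script. Its argument "deltas" is text: rows parted by semicolons, each of 5 numbers parted by spaces: the shift along the tool's x, y, z in m, then the turn about the tool's z in degrees, then the finger opening in m, from 0 to 0.0854. A call has 1 to 12 rows; each row is the pose to reach, as a shift and turn from the pose commanded when the call began, along the tool's axes at that moment; what a row does not reach only later rows make up. A row lasts 1/8 s, in which the tool goes at most 62.5 mm and 10.7 degrees, less where a joint would pass 70% of its speed; a pose out of reach is approached as far as the arm can. A call with a gripper value outside its range is refused whole. The fingers move at their own pace and stop on an object; the grip force is fixed at half the most. Time passes only in rows, so rows that repeat a pose let the fingers close. It gives the time, the measured TCP pose, the force and the opening at its end, in the units of the state.
- ctrl.read_state(): the state, without advancing time (a new reading comes with each control period).
- imaging.get_image(name): name is "side" or "top"; returns a dict with "color" (420x560x3 uint8, red, green, blue), "range_z" (420x560 float32, mm along the optical axis (not along the pixel's ray), 0 where there is no reading), "vfov" (degrees; the focal length in pixels is half the picture's height over the tangent of half this angle, whatever the lens; pixels are square), "cx", "cy" (the principal point, pixels), "extrinsics" (4x4, takes a point from camera to world coordinates). Camera axes: x right, y down, z forward; pixel columns grow to the right and rows downward; lengths in mm; the calibration is good to about 2 mm. A picture is of the moment at which its call begins.
- ctrl.finish_job(): hands the job in, once; it reports no verdict.
Trained networks look in a picture, given as the dict that the camera call returned (one of the last four; its "shot" number tells which), for a name from the list of things; names that differ only in an ending like _2 or _b are one class to them, and where a whole thing is asked for, a point or a joint stands for the part that bears it (a point fixed in the world has none). Each returns a list of dicts, best first, with "score" (0 to 1); they miss things now and then, are a little off and sometimes report something else, mostly with a low value. They report only what shows in the picture. A call takes as long as a camera call. They do not tell look-alikes from the thing itself.
- models.spot_in(picture, thing): "point" ([column, row] in pixels, amid what is visible of it).
- models.landmark_of(picture, thing): "point" ([column, row] in pixels: a listed point, or the origin of a listed thing).
The state is a dict: "clock": time; "qpos": joint angles; "qd": joint speeds; "tau": joint torques, N m; "eef_pos": TCP position; "tool_rot": TCP orientation; "force": force on the tool from outside, world axes, zero at the start; "torque": the same for the moment, N m; "width": finger opening in mm.
Only numpy, scipy, OpenCV 4.12 (cv2) and the standard library are available. Lean on these libraries where they do the work, as an engineer would, in place of code of your own. Each camera call takes 0.05 s, during which the arm holds its last target.

TASK

One of the two loose two-blade fan rotors is heavier on one side. Try one on the knife-edge balance before rejecting anything: set it in the saddle with its blades along the beam, let go and see whether the beam tips. Finish with the bad rotor hub down in the middle of the grey reject tray and the good one resting in the saddle of the balance, blades along the beam and the beam about level.

Things in the scene. Friction and masses are not known exactly. Their poses are not given: they have to be found in the camera images.
- rotor_a: One of two fan rotors alike in looks: aluminium hub 40 mm wide, 40 tall (lowest 8 mm taper to a 32 mm flat), standing upright, with two opposite white blades 150 mm tip to tip, 30 wide, 20 mm up; 80 g. Origin: centre of the hub's underside; z up, y along the blades. Grip the hub from above across the blades (along x). If bad, its centre of mass lies 10 mm off along the blades.
- rotor_b: The other fan rotor, same in every visible way: same sizes, origin and axes as rotor_a. One of the two is good (centre of mass on the hub's axis), the other bad; looks do not tell which.
- pan (a point): Saddle floor centre of the balance, 83 mm above the bench; axes tilt with the 200 mm steel beam: y along it, x along the knife edge. Floor 60 mm in x, ends open; two lips lean outward, 42 mm apart at the floor, 53 at their top 10 mm up, and centre the hub in y. Empty: level. Stops at 10 degrees either way: a bad rotor, let go, tips it to a stop in 1 s; a good one leaves it within 3 degrees.
- reject_tray: Square open grey plastic tray, 190 x 190 mm outside, 30 mm high, walls and floor 4 mm thick, fixed. Origin: centre of its underside; z up, x and y along its sides. A rotor set in the middle fits whichever way its blades point; a bad one may lean over onto a blade tip there, which is fine.
Not all that is in view belongs to the job. What is shaped like the rotor_a but orange or yellow is not meant.

How it is judged:
By the outcome, as a careful person would: the job done as asked, in the order asked, and still so for the second after the job is handed in, with the robot touching nothing.
It also fails if it takes over 64 s, if anything falls off the work surface, if the arm or the gripper's body presses on something with over 40 N, if the wrist force passes 120 N, or if a joint passes its speed limit or range.

## Working session

There is one attempt and no reset: what is moved stays moved. The work goes in short steps, Python scripts to look and compute and a tool call to move; the robot and the scene stay as the last step left them, time stands still between calls to the robot, and variables do not carry over. Pictures are saved under pics/ and viewed, and the job is handed in when it is done.

Besides the shell and the picture viewer there is one more tool, called after ">>>" as name(argument=value, ...) on one line, values as JSON. drive_tool: Moves the arm, as the interface text tells. Its arguments: {"type":"object","properties":{"deltas":{"type":"string"}},"required":["deltas"]}

```bash
mkdir -p pics; cat > h.py <<'E'
import numpy as np, cv2
from cell import ctrl, imaging, models
def f(im): return im["color"].shape[0]/2/np.tan(np.radians(im["vfov"])/2)
def w(im,u,v,z=None):
    """pixel->world using depth, or intersect plane z"""
    F=f(im);d=np.array([(u-im["cx"])/F,(v-im["cy"])/F,1.0]);T=np.array(im["extrinsics"])
    if z is None:
        return T[:3,:3]@(d*float(im["range_z"][int(round(v)),int(round(u))]))+T[:3,3]
    r=T[:3,:3]@d; return T[:3,3]+r*(z-T[2,3])/r[2]
def cloud(im):
    F=f(im);h,wd=im["range_z"].shape;u,v=np.meshgrid(np.arange(wd),np.arange(h));Z=im["range_z"]
    P=np.stack([(u-im["cx"])/F*Z,(v-im["cy"])/F*Z,Z],-1);T=np.array(im["extrinsics"])
    return P@T[:3,:3].T+T[:3,3]
def save(im,n): cv2.imwrite(f"pics/{n}.png",im["color"][:,:,::-1])
E
python3 - <<'E'
from h import *
np.set_printoptions(precision=1,suppress=True)
print(ctrl.read_state())
for c in("top","side"):
    im=imaging.get_image(c);save(im,c+"1");print(c,im["vfov"],im["cx"],im["cy"],im["extrinsics"])
    for t in("rotor_a","pan","reject_tray"):
        for k in ("spot_in","landmark_of"):
            for r in getattr(models,k)(im,t)[:5]:
                print(t,k,r["score"],r["point"],w(im,*r["point"]))
print(ctrl.read_state()["clock"], ctrl.grip_point_offset)
E
```

```text
{'clock': 0.0, 'qpos': array([-1.3,  0.6,  0. ,  1.5, -0. ,  1. , -0. ]), 'qd': array([ 0., -0.,  0.,  0.,  0., -0., -0.]), 'tau': array([ -0. , -56.3,   1.2, -19.3,   0. ,   0. ,  -0. ]), 'eef_pos': array([202.9, 616.9, 230.4]), 'tool_rot': array([-3.1,  0. ,  2.8]), 'force': array([-0.3,  1.2,  0. ]), 'torque': array([-0.,  0.,  0.]), 'width': 85.18302779232648}
top 42.38614242599593 286.8718719652845 204.84567228793335 [[   0.    -1.     0.2  235.2]
 [  -1.    -0.    -0.   -36.7]
 [   0.    -0.2   -1.  1507.2]
 [   0.     0.     0.     1. ]]
rotor_a spot_in 0.76 [364.1, 219.0] [ 449.5 -271.3   43.7]
rotor_a spot_in 0.68 [412.0, 129.9] [ 707.7 -408.7   39.5]
rotor_a spot_in 0.63 [341.2, 152.0] [ 639.  -208.7   36.5]
rotor_a spot_in 0.62 [422.3, 269.1] [ 316.4 -428.3   44. ]
rotor_a spot_in 0.58 [347.8, 288.2] [ 261.3 -226.5   46.4]
rotor_a landmark_of 0.97 [345.5, 286.8] [ 265.  -221.1   40.4]
rotor_a landmark_of 0.89 [424.6, 267.6] [ 320.6 -434.8   43.3]
rotor_a landmark_of 0.85 [341.4, 152.5] [ 637.6 -209.3   36.3]
rotor_a landmark_of 0.77 [361.6, 219.1] [ 449.5 -264.9   40.4]
ro
[... 639 characters left out ...]
.3   29.8]
rotor_a spot_in 0.59 [334.1, 332.0] [ 305.1 -454.4   38.7]
rotor_a landmark_of 0.93 [428.4, 263.7] [ 694.1 -408.8    2.6]
rotor_a landmark_of 0.78 [361.8, 235.1] [ 627.5 -229.1   22.2]
rotor_a landmark_of 0.61 [255.3, 296.1] [ 249.7 -245.4   21.3]
rotor_a landmark_of 0.6 [333.9, 335.7] [ 306.2 -453.9   26.4]
rotor_a landmark_of 0.55 [328.9, 273.5] [ 445.6 -290.3   19. ]
pan spot_in 0.69 [291.0, 190.8] [557.7  -3.7  83.7]
pan landmark_of 0.7 [288.8, 189.9] [545.   -8.7  93.7]
reject_tray spot_in 0.62 [211.4, 177.8] [486.6 325.4   4.1]
reject_tray spot_in 0.39 [329.6, 269.9] [ 447.  -290.4   30. ]
reject_tray landmark_of 0.76 [211.6, 181.0] [476.9 309.    2.6]
0.7 18.700000000000003
```

View pics/top1.png

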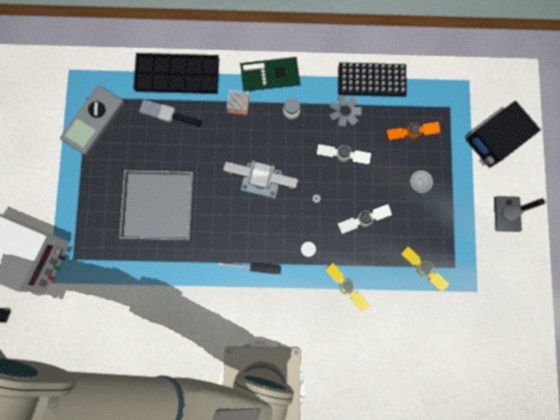

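View pics/side1.png

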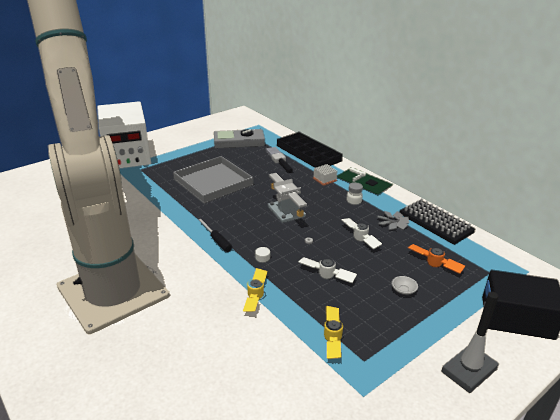

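The top picture shows the two white rotors at about (364,219) and (342,152). The orange and yellow ones are decoys. The balance is at (260,175) and the tray at (156,205). Next I'll measure these more exactly.

```bash
python3 - <<'E'
from h import *
np.set_printoptions(precision=2,suppress=True)
for c in("top","side"):
    im=imaging.get_image(c);P=cloud(im);C=im["color"].astype(int);print(c)
    np.savez(c+"1.npz",P=P,C=C)
    for n,x,y in(("r1",449,-270),("r2",636,-209)):
        m=(np.hypot(P[...,0]-x,P[...,1]-y)<90)&(P[...,2]>10)&(P[...,2]<60)
        white=m&(C.min(-1)>170)&(P[...,2]<34)
        q=P[white];ctr=q[:,:2].mean(0);e,v=np.linalg.eigh(np.cov(q[:,:2].T));a=v[:,1]
        s=(q[:,:2]-ctr)@a
        hub=P[m&(P[...,2]>34)]
        print(n,len(q),"blade mid",ctr+a*(s.min()+s.max())/2,"z",np.median(q[:,2]),"ang",np.degrees(np.arctan2(a[1],a[0]))%180,"len",np.ptp(s),"hub",len(hub),hub.mean(0) if len(hub) else 0, (hub.max(0)+hub.min(0))/2)
    m=(np.hypot(P[...,0]-560,P[...,1]-10)<120)&(P[...,2]>40)&(P[...,2]<140)
    q=P[m];ctr=q[:,:2].mean(0);e,v=np.linalg.eigh(np.cov(q[:,:2].T));a=v[:,1];s=(q[:,:2]-ctr)@a
    print("beam",len(q),ctr,ctr+a*(s.min()+s.max())/2,np.ptp(s),np.degrees(np.arctan2(a[1],a[0]))%180)
    for b in range(-100,101,10):
        k=abs(s-b)<5
        if k.any():
            z=q[k];print(b,k.sum(),np.percentile(z[:,2],[5,50,95]))
    tm=(abs(P[...,0]-482)<130)&(abs(P[...,1]-308)<130)&(P[...,2]>20)&(P[...,2]<45)
    q=P[tm];r=cv2.minAreaRect(q[:,:2].astype(np.float32));print("tray",r,len(q))
    print("bench",np.median(P[...,2][(abs(P[...,0]-500)<40)&(abs(P[...,1]+100)<40)]))
    cr=im["color"][120:220,200:320] if c=="top" else im["color"][150:240,240:340]
    cv2.imwrite(f"pics/{c}_crop1.png",cv2.resize(cr,None,fx=6,fy=6,interpolation=cv2.INTER_CUBIC)[:,:,::-1])
E
```

```text
top
r1 373 blade mid [ 454.63 -275.24] z 21.77789378451689 ang 112.3573946485688 len 148.6892559004272 hub 101 [ 454.33 -274.09   40.77] [ 453.95 -274.67   42.73]
r2 352 blade mid [ 639.56 -216.03] z 21.600626003388925 ang 80.78998076619644 len 148.42211367167786 hub 97 [ 638.86 -214.63   40.08] [ 640.02 -214.66   40.31]
beam 1011 [558.66  16.2 ] [558.63  16.07] 199.22748668482936 77.54962233805875
-100 16 [76.63 81.85 87.72]
-90 37 [59.14 81.87 87.25]
-80 38 [50.26 81.24 87.07]
-70 34 [78.84 84.34 88.96]
-60 33 [79.56 82.15 86.73]
-50 34 [78.6  82.83 87.32]
-40 35 [78.71 83.64 87.82]
-30 69 [79.31 89.22 96.09]
-20 79 [78.41 83.42 90.33]
-10 85 [69.26 82.3  86.94]
0 86 [69.32 83.1  87.88]
10 86 [76.41 82.45 87.14]
20 93 [78.73 84.63 90.97]
30 57 [81.56 90.57 98.77]
40 34 [77.65 82.17 85.64]
50 35 [78.07 82.75 86.  ]
60 34 [78.35 83.33 88.18]
70 36 [79.2  83.83 88.85]
80 35 [46.08 81.43 85.84]
90 40 [57.07 83.19 89.  ]
100 15 [75.64 82.27 86.49]
tray ((480.552734375, 302.73089599609375), (191.88885498046875, 192.9710693359375), 0.17016084492206573) 551
bench 1.0026179971018792
side
r1
[... 332 characters left out ...]
5   6.3 ] [554.9   18.29] 204.76730187633854 78.00532602044811
-90 21 [75.71 80.73 86.41]
-80 52 [43.3  54.83 85.12]
-70 37 [47.66 79.2  85.33]
-60 20 [74.4  82.49 86.1 ]
-50 17 [79.14 84.04 86.6 ]
-40 19 [79.18 83.3  86.16]
-30 19 [79.88 83.02 85.2 ]
-20 70 [77.43 85.52 96.01]
-10 44 [62.2  84.15 92.1 ]
0 85 [41.34 57.71 86.67]
10 51 [43.83 82.58 85.44]
20 51 [54.97 82.87 85.57]
30 59 [79.63 85.09 93.22]
40 59 [81.75 88.97 95.04]
60 12 [83.1  84.09 85.61]
70 17 [79.35 83.51 85.79]
80 12 [77.89 82.48 85.78]
90 24 [45.35 82.43 86.  ]
100 19 [50.61 83.33 85.93]
tray ((478.5467834472656, 302.989990234375), (204.58338928222656, 195.34800720214844), 89.85697937011719) 554
bench 1.8731698015334928
```

View pics/top_crop1.png

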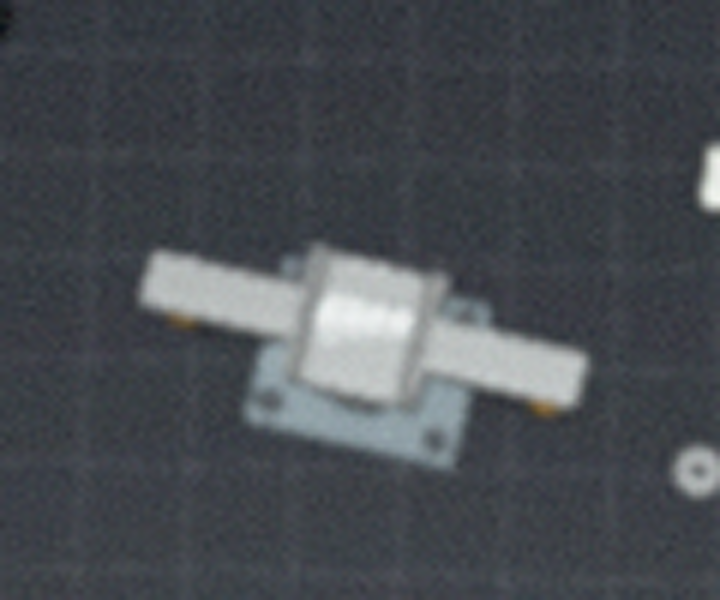

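View pics/side_crop1.png

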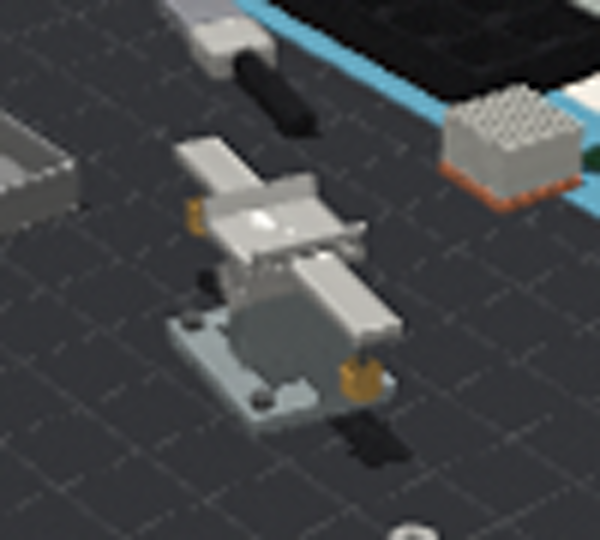

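```bash
cat >> h.py <<'E'
def plan(*wps,start=None):
    """wps: (x,y,z,yawdeg) world -> tool deltas m/deg from current (or given) pose"""
    from scipy.spatial.transform import Rotation as Ro
    s=ctrl.read_state();R=Ro.from_euler("xyz",s["tool_rot"]).as_matrix();p=np.array(s["eef_pos"])
    yaw=np.degrees(np.arctan2(R[1,0],R[0,0]));print("t %.2f pos %s yaw %.2f rot %s w %.1f F %s"%(s["clock"],p.round(1),yaw,np.round(s["tool_rot"],4),s["width"],s["force"].round(1)))
    for q in wps:
        d=R.T@(np.array(q[:3])-p); t=-((q[3]-yaw+90)%180-90)
        print(q,"->",(d/1000).round(4),"turn",round(t,1))
E
python3 -c "
from h import *
plan((420,350,230,112.6),(540,50,230,112.6),(453.5,-274.8,150,112.6),(453.5,-274.8,8,112.6))"
```

```text
t 0.80 pos [203.1 617.5 231.3] yaw 161.79 rot [ 3.1415e+00 -1.0000e-04  2.8238e+00] w 84.9 F [ 0.3 -0.   0.6]
(420, 350, 230, 112.6) -> [-0.2896 -0.1863  0.0013] turn 49.2
(540, 50, 230, 112.6) -> [-0.4974 -0.4338  0.0013] turn 49.2
(453.5, -274.8, 150, 112.6) -> [-0.5167 -0.7694  0.0813] turn 49.2
(453.5, -274.8, 8, 112.6) -> [-0.5167 -0.7694  0.2233] turn 49.2
```

>>> drive_tool(deltas="-0.05 -0.032 0 10 0.0854; -0.1 -0.064 0 20 0.0854; -0.15 -0.096 0 30 0.0854; -0.2 -0.13 0 40 0.0854; -0.25 -0.16 0 49.2 0.0854; -0.29 -0.19 0 49.2 0.0854; -0.33 -0.235 0 49.2 0.0854; -0.37 -0.28 0 49.2 0.0854; -0.41 -0.33 0 49.2 0.0854; -0.45 -0.38 0 49.2 0.0854; -0.497 -0.434 0 49.2 0.0854; -0.5 -0.49 0 49.2 0.0854")

```text
clock: 2.3
eef_pos: [527.8, -2.8, 231.5]
tool_rot: [3.139, 0.002, 1.965]
force: [0.4, -0.8, 0.2]
width: 85.7
```

```bash
python3 -c "
from h import *
plan((453.5,-274.8,120,112.6),(453.5,-274.8,8,112.6))"
```

```text
t 2.30 pos [527.8  -2.8 231.5] yaw 112.61 rot [3.1389e+00 1.7000e-03 1.9654e+00] w 85.7 F [ 0.4 -0.8  0.2]
(453.5, -274.8, 120, 112.6) -> [-0.2224 -0.1735  0.1114] turn 0.0
(453.5, -274.8, 8, 112.6) -> [-0.2222 -0.1738  0.2234] turn 0.0
```

>>> drive_tool(deltas="-0.05 -0.039 0 0 0.0854; -0.1 -0.077 0 0 0.0854; -0.145 -0.112 0.02 0 0.0854; -0.185 -0.145 0.05 0 0.0854; -0.21 -0.165 0.08 0 0.0854; -0.222 -0.173 0.11 0 0.0854; -0.222 -0.173 0.11 0 0.0854; -0.222 -0.173 0.11 0 0.0854")

```text
clock: 3.3
eef_pos: [451.8, -271.5, 122.1]
tool_rot: [3.141, 0.0, 1.966]
force: [0.0, -0.4, 0.4]
width: 85.3
```

```bash
python3 - <<'E'
from h import *
plan((453.5,-274.8,120,112.6),(453.5,-274.8,8,112.6))
im=imaging.get_image("side");save(im,"side2")
E
```

```text
t 3.30 pos [ 451.8 -271.5  122.1] yaw 112.65 rot [3.1405e+00 3.0000e-04 1.9660e+00] w 85.3 F [ 0.  -0.4  0.4]
(453.5, -274.8, 120, 112.6) -> [-0.0037  0.0002  0.0021] turn 0.0
(453.5, -274.8, 8, 112.6) -> [-3.700e-03  1.000e-04  1.141e-01] turn 0.0
```

View pics/side2.png

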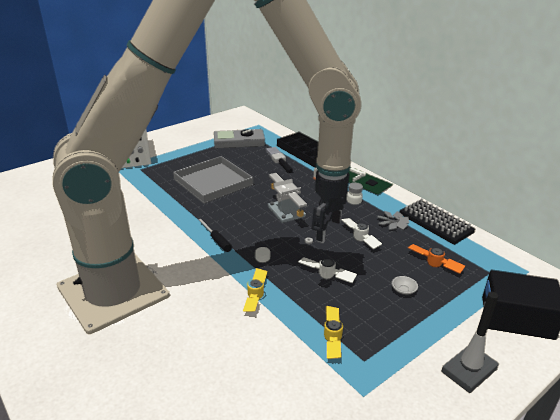

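The gripper is above rotor 1 at (328,270) with its jaws across the blades. Now I'll descend and grip.

>>> drive_tool(deltas="-0.0037 0 0.03 0 0.0854; -0.0037 0 0.065 0 0.0854; -0.0037 0 0.095 0 0.0854; -0.0037 0 0.111 0 0.0854; -0.0037 0 0.111 0 0.0854; -0.0037 0 0.111 0 0.03; -0.0037 0 0.111 0 0.03; -0.0037 0 0.111 0 0.03; -0.0037 0 0.111 0 0.03; -0.0037 0 0.111 0 0.03; -0.0037 0 0.111 0 0.03")

```text
clock: 4.72
eef_pos: [453.1, -275.9, 11.6]
tool_rot: [3.14, 0.001, 1.965]
force: [-0.3, 0.7, 7.5]
width: 38.8
```

```bash
python3 - <<'E'
from h import *
plan((453.5,-274.8,190,112.6),(557,17,190,77.7))
im=imaging.get_image("side");save(im,"side3")
cv2.imwrite("pics/side3c.png",cv2.resize(im["color"][200:330,240:420],None,fx=4,fy=4)[:,:,::-1])
E
```

```text
t 4.72 pos [ 453.1 -275.9   11.6] yaw 112.58 rot [3.1403e+00 1.4000e-03 1.9649e+00] w 38.8 F [-0.3  0.7  7.5]
(453.5, -274.8, 190, 112.6) -> [ 0.0006  0.001  -0.1784] turn -0.0
(557, 17, 190, 77.7) -> [ 0.2303  0.2086 -0.1785] turn 34.9
```

View pics/side3c.png

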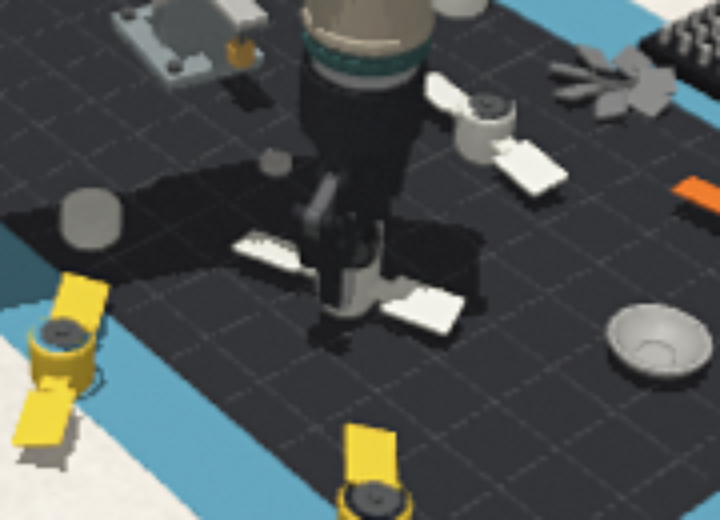

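>>> drive_tool(deltas="0 0 -0.05 0 0.03; 0 0 -0.11 0 0.03; 0 0 -0.16 0 0.03; 0.04 0.035 -0.178 6 0.03; 0.08 0.07 -0.178 12 0.03; 0.12 0.105 -0.178 18 0.03; 0.16 0.145 -0.178 25 0.03; 0.195 0.177 -0.178 31 0.03; 0.218 0.198 -0.178 34.9 0.03; 0.23 0.2085 -0.178 34.9 0.03; 0.23 0.2085 -0.178 34.9 0.03; 0.23 0.2085 -0.178 34.9 0.03")

```text
clock: 6.28
eef_pos: [556.1, 14.8, 188.5]
tool_rot: [-3.142, 0.001, 1.354]
force: [0.2, -0.4, -1.0]
width: 38.5
```

```bash
python3 - <<'E'
from h import *
np.set_printoptions(precision=2,suppress=True)
plan((557,17,190,77.7),(557,17,120,77.7),(557,17,95,77.7))
for c in ("side","top"):
    im=imaging.get_image(c);save(im,c+"4");P=cloud(im);C=im["color"].astype(int)
    m=(np.hypot(P[...,0]-557,P[...,1]-17)<95)&(P[...,2]>185)&(P[...,2]<205)&(C.min(-1)>140)
    q=P[m];ctr=q[:,:2].mean(0);e,v=np.linalg.eigh(np.cov(q[:,:2].T));a=v[:,1];s=(q[:,:2]-ctr)@a
    print(c,len(q),ctr+a*(s.min()+s.max())/2,np.ptp(s),np.degrees(np.arctan2(a[1],a[0]))%180,np.median(q[s>45],axis=0),np.median(q[s<-45],axis=0))
E
```

```text
t 6.28 pos [556.1  14.8 188.5] yaw 77.58 rot [-3.14  0.    1.35] w 38.5 F [ 0.2 -0.4 -1. ]
(557, 17, 190, 77.7) -> [ 0.  0. -0.] turn -0.1
(557, 17, 120, 77.7) -> [0.   0.   0.07] turn -0.1
(557, 17, 95, 77.7) -> [0.   0.   0.09] turn -0.1
side 105 [541.94 -34.14] 49.13291901018495 78.08936548776852 [nan nan nan] [nan nan nan]
top 219 [543.99 -34.97] 47.24272136917432 79.26553447256394 [nan nan nan] [nan nan nan]
  return _methods._mean(a, axis=axis, dtype=dtype,
  ret = um.true_divide(
```

View pics/side4.png

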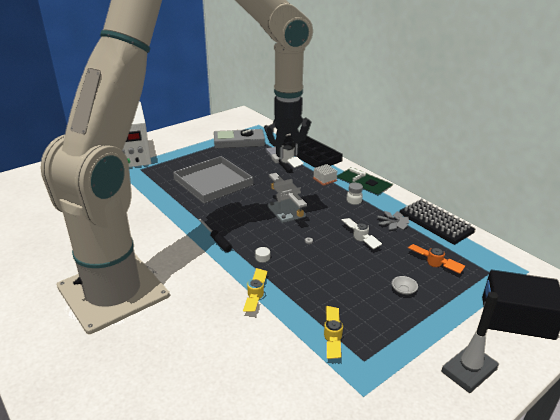

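View pics/top4.png

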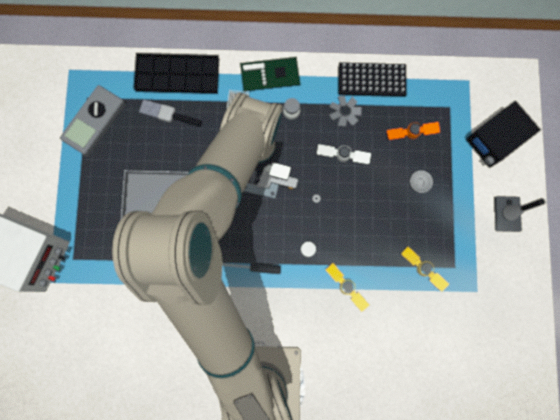

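>>> drive_tool(deltas="0.002 0 0.03 0 0.03; 0.002 0 0.055 0 0.03; 0.002 0 0.07 0 0.03; 0.002 0 0.08 0 0.03; 0.002 0 0.085 0 0.03; 0.002 0 0.085 0 0.03; 0.002 0 0.085 0 0.03")

```text
clock: 7.25
eef_pos: [557.5, 18.9, 103.9]
tool_rot: [3.141, -0.0, 1.356]
force: [0.8, 0.4, -1.4]
width: 38.4
```

```bash
python3 - <<'E'
from h import *
np.set_printoptions(precision=4,suppress=True)
plan((557,17,96,77.7))
im=imaging.get_image("side");cv2.imwrite("pics/side5c.png",cv2.resize(im["color"][120:240,210:370],None,fx=5,fy=5,interpolation=cv2.INTER_CUBIC)[:,:,::-1])
E
```

```text
t 7.25 pos [557.5  18.9 103.9] yaw 77.69 rot [ 3.1405 -0.0003  1.356 ] w 38.4 F [ 0.8  0.4 -1.4]
(557, 17, 96, 77.7) -> [-0.0019 -0.0001  0.0079] turn -0.0
```

View pics/side5c.png

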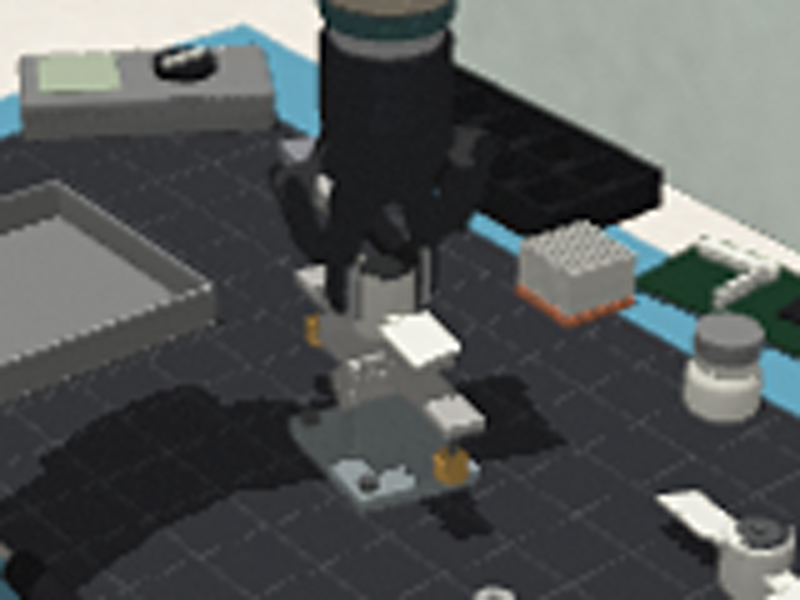

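>>> drive_tool(deltas="-0.0019 0 0.003 0 0.03; -0.0019 0 0.006 0 0.03; -0.0019 0 0.0085 0 0.03; -0.0019 0 0.0085 0 0.03; -0.0019 0 0.0085 0 0.03")

```text
clock: 7.92
eef_pos: [556.6, 17.1, 94.7]
tool_rot: [-3.141, -0.0, 1.356]
force: [-0.2, -0.3, -1.0]
width: 38.1
```

```bash
python3 - <<'E'
from h import *
np.set_printoptions(precision=4,suppress=True)
plan((557,17,96,77.7))
im=imaging.get_image("side");cv2.imwrite("pics/side6c.png",cv2.resize(im["color"][120:240,210:370],None,fx=5,fy=5,interpolation=cv2.INTER_CUBIC)[:,:,::-1])
E
```

```text
t 7.92 pos [556.6  17.1  94.7] yaw 77.69 rot [-3.1415 -0.      1.356 ] w 38.1 F [-0.2 -0.3 -1. ]
(557, 17, 96, 77.7) -> [ 0.      0.0004 -0.0013] turn -0.0
```

View pics/side6c.png

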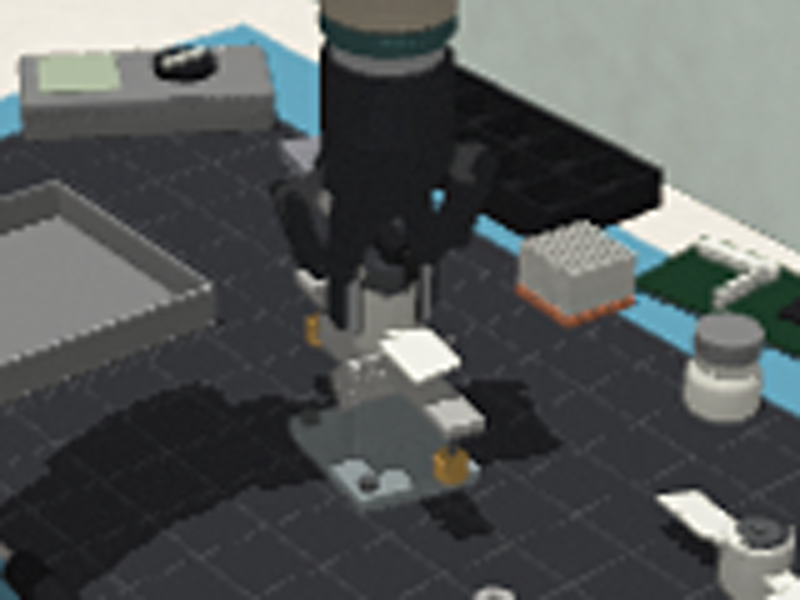

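>>> drive_tool(deltas="0 0 0.001 0 0.03; 0 0 0.002 0 0.03; 0 0 0.002 0 0.03")

```text
clock: 8.35
eef_pos: [556.7, 17.1, 94.4]
tool_rot: [3.141, -0.001, 1.356]
force: [-4.1, 0.4, 14.6]
width: 38.1
```

>>> drive_tool(deltas="0 0 -0.001 0 0.03; 0 0 -0.001 0 0.05; 0 0 -0.001 0 0.07; 0 0 -0.001 0 0.0854; 0 0 -0.001 0 0.0854; 0 0 -0.001 0 0.0854")

```text
clock: 9.1
eef_pos: [556.6, 17.0, 93.7]
tool_rot: [-3.141, 0.0, 1.356]
force: [-0.5, -0.8, -0.1]
width: 85.2
```

```bash
python3 - <<'E'
from h import *
plan((557,17,96,77.7))
im=imaging.get_image("side");cv2.imwrite("pics/side7c.png",cv2.resize(im["color"][120:240,210:370],None,fx=5,fy=5,interpolation=cv2.INTER_CUBIC)[:,:,::-1])
E
```

```text
t 9.10 pos [556.6  17.   93.7] yaw 77.69 rot [-3.1415e+00  1.0000e-04  1.3560e+00] w 85.2 F [-0.5 -0.8 -0.1]
(557, 17, 96, 77.7) -> [ 0.0001  0.0004 -0.0023] turn -0.0
```

View pics/side7c.png

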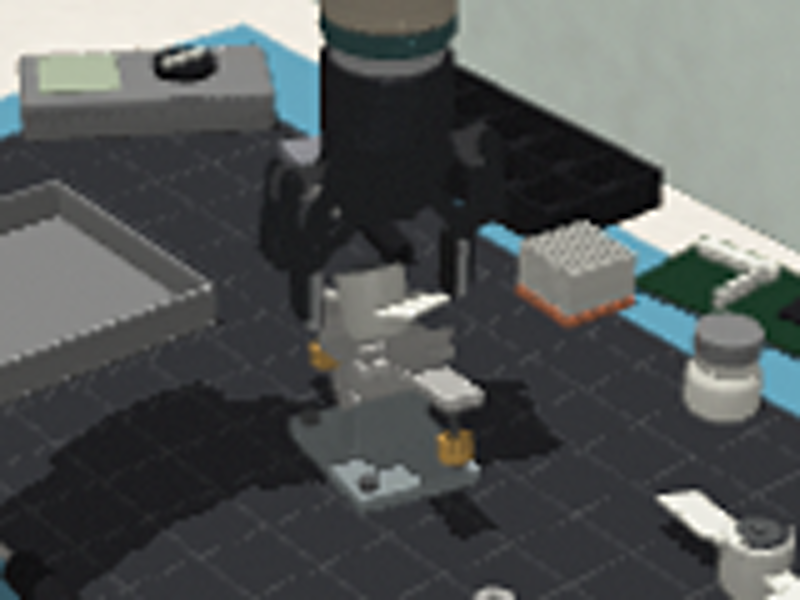

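It looks tipped, with the far (+y) side down. I'll lift clear and measure.

>>> drive_tool(deltas="0 0 -0.02 0 0.0854; 0 0 -0.06 0 0.0854; 0 0 -0.11 0 0.0854; 0 0 -0.13 0 0.0854; 0 0 -0.13 0 0.0854; 0 0 -0.13 0 0.0854; 0 0 -0.13 0 0.0854; 0 0 -0.13 0 0.0854")

```text
clock: 10.15
eef_pos: [556.1, 17.0, 222.9]
tool_rot: [-3.14, 0.001, 1.356]
force: [0.7, -0.3, 0.7]
width: 85.7
```

```bash
cat > meas.py <<'E'
from h import *
import sys
np.set_printoptions(precision=1,suppress=True)
plan((557,17,96,77.7))
im=imaging.get_image("side");cv2.imwrite(f"pics/{sys.argv[1]}.png",cv2.resize(im["color"][120:240,210:370],None,fx=5,fy=5,interpolation=cv2.INTER_CUBIC)[:,:,::-1])
for im in (im,imaging.get_image("top")):
    P=cloud(im);a=np.array([np.cos(np.radians(77.7)),np.sin(np.radians(77.7))]);n=np.array([a[1],-a[0]])
    d=P[...,:2]-np.array([557,17]);s=d@a;t=d@n
    for lo,hi in((-72,-45),(-40,-25),(25,40),(45,72),(78,98),(-98,-78)):
        k=(s>lo)&(s<hi)&(abs(t)<12)&(P[...,2]>60)&(P[...,2]<160)
        print(lo,hi,k.sum(),np.percentile(P[...,2][k],[10,50,90]) if k.any() else "")
E
python3 meas.py side8c
```

```text
t 10.15 pos [556.1  17.  222.9] yaw 77.68 rot [-3.1  0.   1.4] w 85.7 F [ 0.7 -0.3  0.7]
(557, 17, 96, 77.7) -> [0.  0.  0.1] turn -0.0
-72 -45 47 [ 90.5  95.1 138.4]
-40 -25 41 [ 88.8  96.2 132.3]
25 40 5 [119.5 122.3 123.8]
45 72 10 [70.3 73.1 74.6]
78 98 14 [63.5 67.1 70.5]
-98 -78 75 [65.3 80.8 99.7]
-72 -45 97 [ 92.1  96.7 138.1]
-40 -25 61 [119.  126.9 132. ]
25 40 0 
45 72 0 
78 98 0 
-98 -78 70 [ 87.9  97.4 101.9]
```

View pics/side8c.png

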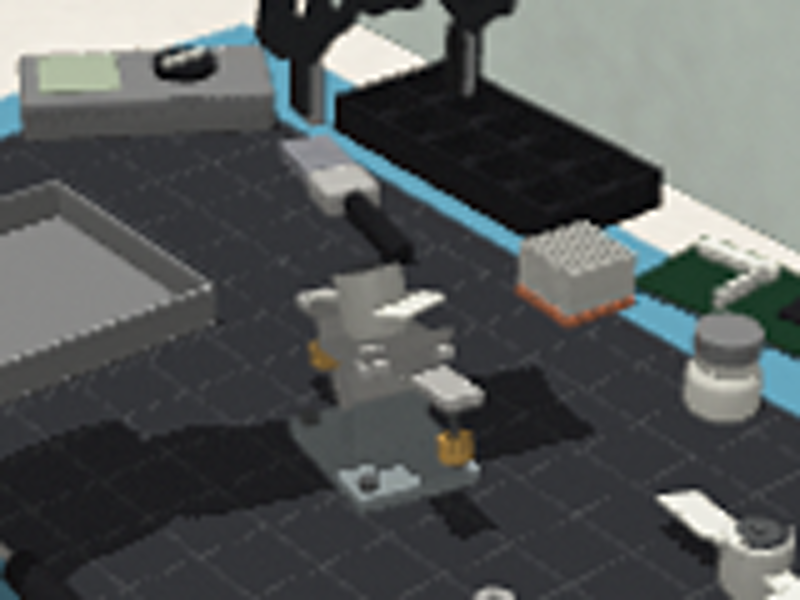

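Rotor 1 is resting at the stop. The beam ends read 98 and 67 mm, a tilt of about 10°, so this is the bad rotor. I'll regrip it and take it to the tray.

>>> drive_tool(deltas="0.004 0 0.04 0 0.0854; 0.004 0 0.08 0 0.0854; 0.004 0 0.11 0 0.0854; 0.004 0 0.1255 0 0.0854; 0.004 0 0.1255 0 0.0854; 0.004 0 0.1255 0 0.0854; 0.004 0 0.1255 0 0.03; 0.004 0 0.1255 0 0.03; 0.004 0 0.1255 0 0.03; 0.004 0 0.1255 0 0.03; 0.004 0 0.1255 0 0.03; 0.004 0 0.1255 0 0.03")

```text
clock: 11.75
eef_pos: [558.0, 20.9, 99.0]
tool_rot: [3.141, -0.001, 1.356]
force: [-0.9, 0.3, 6.0]
width: 37.7
```

```bash
python3 meas.py side9c
```

```text
t 11.75 pos [558.   20.9  99. ] yaw 77.69 rot [ 3.1 -0.   1.4] w 37.7 F [-0.9  0.3  6. ]
(557, 17, 96, 77.7) -> [-0. -0.  0.] turn -0.0
-72 -45 48 [ 90.   94.7 136.8]
-40 -25 38 [ 87.5  92.1 127. ]
25 40 3 [ 87.6 120.4 120.6]
45 72 7 [70.6 71.7 79.6]
78 98 11 [64.1 68.8 70.1]
-98 -78 76 [64.9 81.7 99.4]
-72 -45 95 [ 91.7  97.4 136.1]
-40 -25 59 [ 95.5 126.  130.2]
25 40 3 [74.1 80.  84.3]
45 72 0 
78 98 0 
-98 -78 69 [ 71.6  97.8 100.4]
```

View pics/side9c.png

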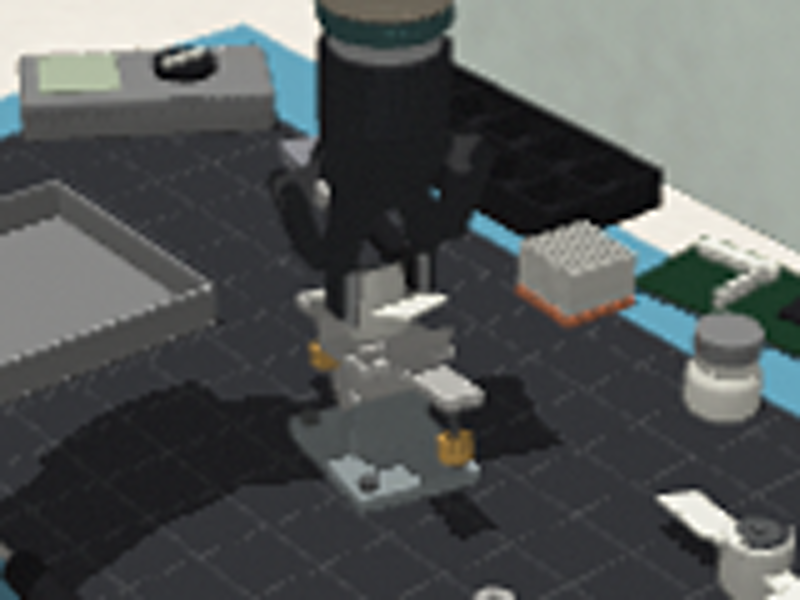

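>>> drive_tool(deltas="0 0 -0.03 0 0.03; 0 0 -0.07 0 0.03; 0 0 -0.1 0 0.03; 0 0 -0.1 0 0.03")

```text
clock: 12.35
eef_pos: [558.8, 20.9, 200.2]
tool_rot: [3.137, -0.001, 1.356]
force: [-0.5, -0.4, -1.1]
width: 37.4
```

```bash
python3 - <<'E'
from h import *
plan((481,307,197,77.7),(481,307,40,77.7))
im=imaging.get_image("side");cv2.imwrite("pics/side10c.png",cv2.resize(im["color"][90:210,210:370],None,fx=5,fy=5,interpolation=cv2.INTER_CUBIC)[:,:,::-1])
E
```

```text
t 12.35 pos [558.8  20.9 200.2] yaw 77.70 rot [ 3.1375e+00 -1.3000e-03  1.3561e+00] w 37.4 F [-0.5 -0.4 -1.1]
(481, 307, 197, 77.7) -> [ 0.263 -0.137  0.003] turn -0.0
(481, 307, 40, 77.7) -> [ 0.2628 -0.1377  0.16  ] turn -0.0
```

View pics/side10c.png

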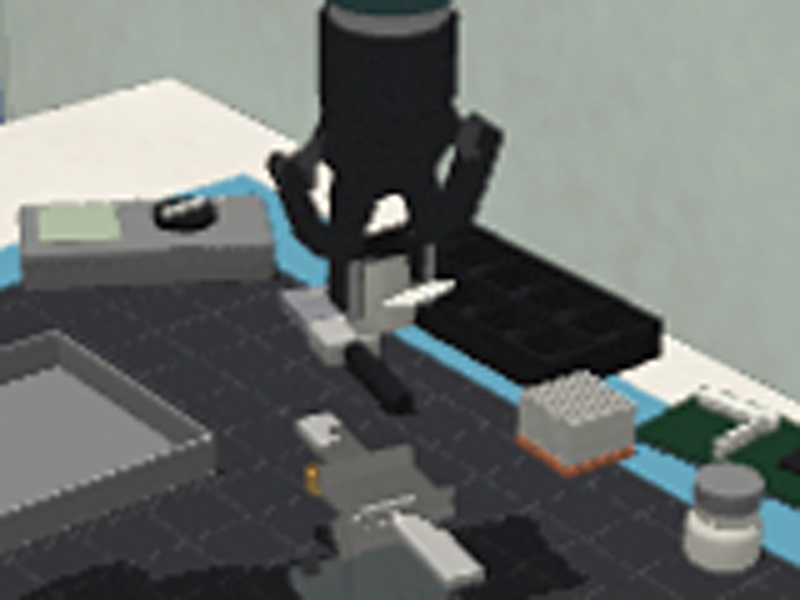

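>>> drive_tool(deltas="0.05 -0.026 0 0 0.03; 0.1 -0.052 0 0 0.03; 0.15 -0.078 0 0 0.03; 0.2 -0.104 0.01 0 0.03; 0.235 -0.123 0.03 0 0.03; 0.255 -0.134 0.07 0 0.03; 0.263 -0.137 0.11 0 0.03; 0.263 -0.137 0.14 0 0.03; 0.263 -0.137 0.15 0 0.03; 0.263 -0.137 0.15 0 0.03; 0.263 -0.137 0.15 0 0.03")

```text
clock: 13.78
eef_pos: [480.5, 307.2, 49.2]
tool_rot: [3.14, -0.001, 1.355]
force: [0.1, 0.2, -0.8]
width: 37.4
```

```bash
python3 - <<'E'
from h import *
plan((481,307,25,77.7))
im=imaging.get_image("side");cv2.imwrite("pics/side11c.png",cv2.resize(im["color"][100:220,130:290],None,fx=5,fy=5,interpolation=cv2.INTER_CUBIC)[:,:,::-1])
E
```

```text
t 13.78 pos [480.5 307.2  49.2] yaw 77.66 rot [ 3.1403e+00 -1.1000e-03  1.3555e+00] w 37.4 F [ 0.1  0.2 -0.8]
(481, 307, 25, 77.7) -> [-0.0001  0.0005  0.0242] turn -0.0
```

View pics/side11c.png

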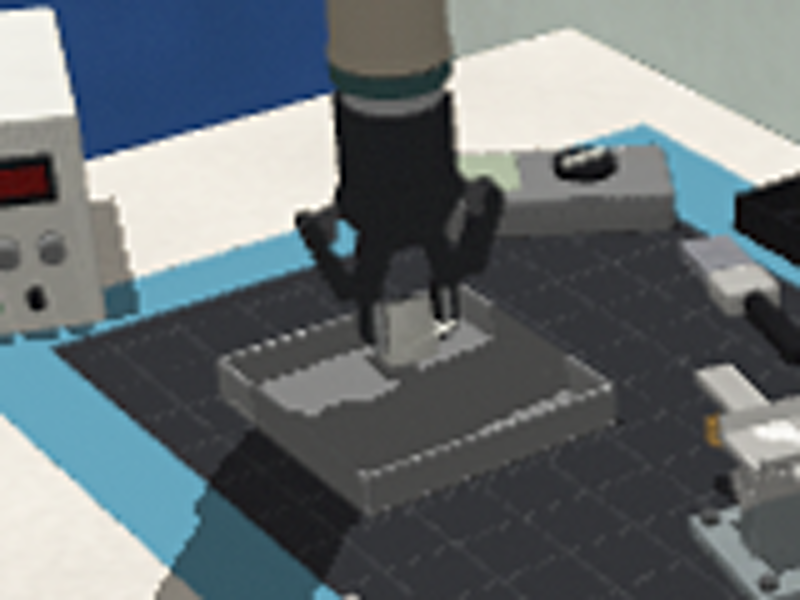

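>>> drive_tool(deltas="0 0 0.006 0 0.03; 0 0 0.012 0 0.03; 0 0 0.016 0 0.03; 0 0 0.02 0 0.03; 0 0 0.02 0 0.03")

```text
clock: 14.45
eef_pos: [479.9, 306.8, 28.4]
tool_rot: [3.141, -0.0, 1.355]
force: [-0.9, -1.0, 3.4]
width: 37.4
```

```bash
python3 - <<'E'
from h import *
plan((481,307,25,77.7))
im=imaging.get_image("side");cv2.imwrite("pics/side12c.png",cv2.resize(im["color"][140:220,150:260],None,fx=7,fy=7,interpolation=cv2.INTER_CUBIC)[:,:,::-1])
E
```

```text
t 14.45 pos [479.9 306.8  28.4] yaw 77.66 rot [ 3.1414e+00 -1.0000e-04  1.3554e+00] w 37.4 F [-0.9 -1.   3.4]
(481, 307, 25, 77.7) -> [0.0004 0.001  0.0034] turn -0.0
```

View pics/side12c.png

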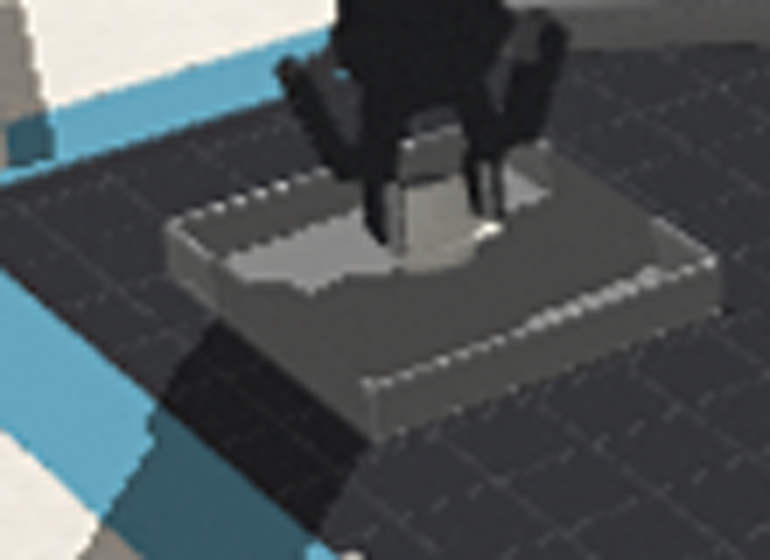

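>>> drive_tool(deltas="0 0 0.002 0 0.03; 0 0 0.004 0 0.03; 0 0 0.004 0 0.03")

```text
clock: 14.88
eef_pos: [479.8, 306.5, 24.7]
tool_rot: [3.141, 0.0, 1.355]
force: [-1.5, -1.8, 7.0]
width: 36.9
```

>>> drive_tool(deltas="0 0 0.0015 0 0.03; 0 0 0.003 0 0.03; 0 0 0.003 0 0.03")

```text
clock: 15.25
eef_pos: [480.0, 306.4, 21.8]
tool_rot: [3.141, 0.0, 1.355]
force: [-1.6, -3.2, 6.6]
width: 37.3
```

>>> drive_tool(deltas="0 0 0.0015 0 0.03; 0 0 0.003 0 0.03; 0 0 0.003 0 0.03")

```text
clock: 15.62
eef_pos: [480.2, 306.3, 20.8]
tool_rot: [3.141, -0.001, 1.355]
force: [-5.4, -5.5, 24.7]
width: 37.3
```

>>> drive_tool(deltas="0 0 -0.0015 0 0.03; 0 0 -0.0015 0 0.045; 0 0 -0.0015 0 0.06; 0 0 -0.0015 0 0.075; 0 0 -0.0015 0 0.075; 0 0 -0.03 0 0.075; 0 0 -0.07 0 0.075; 0 0 -0.12 0 0.075; 0 0 -0.15 0 0.075; 0 0 -0.15 0 0.075")

```text
clock: 16.88
eef_pos: [481.1, 307.9, 170.6]
tool_rot: [3.138, -0.004, 1.356]
force: [-0.1, -0.4, -0.3]
width: 74.9
```

```bash
python3 - <<'E'
from h import *
plan((590,0,200,80.9),(600,-80,190,80.9),(638.3,-215.9,130,80.9))
im=imaging.get_image("side");cv2.imwrite("pics/side13c.png",cv2.resize(im["color"][140:220,150:260],None,fx=7,fy=7,interpolation=cv2.INTER_CUBIC)[:,:,::-1])
P=cloud(im);m=(abs(P[...,0]-480)<85)&(abs(P[...,1]-303)<85)&(P[...,2]>30)&(P[...,2]<70);print(m.sum(),P[m].mean(0),P[m].max(0))
E
```

```text
t 16.88 pos [481.1 307.9 170.6] yaw 77.70 rot [ 3.1383 -0.0037  1.3562] w 74.9 F [-0.1 -0.4 -0.3]
(590, 0, 200, 80.9) -> [-0.2775  0.1721 -0.0299] turn -3.2
(600, -80, 190, 80.9) -> [-0.3536  0.1988 -0.0201] turn -3.2
(638.3, -215.9, 130, 80.9) -> [-0.4784  0.265   0.0397] turn -3.2
142 [474.07588745 293.16951413  43.10422163] [498.7114064  333.74907686  54.8087303 ]
```

View pics/side13c.png

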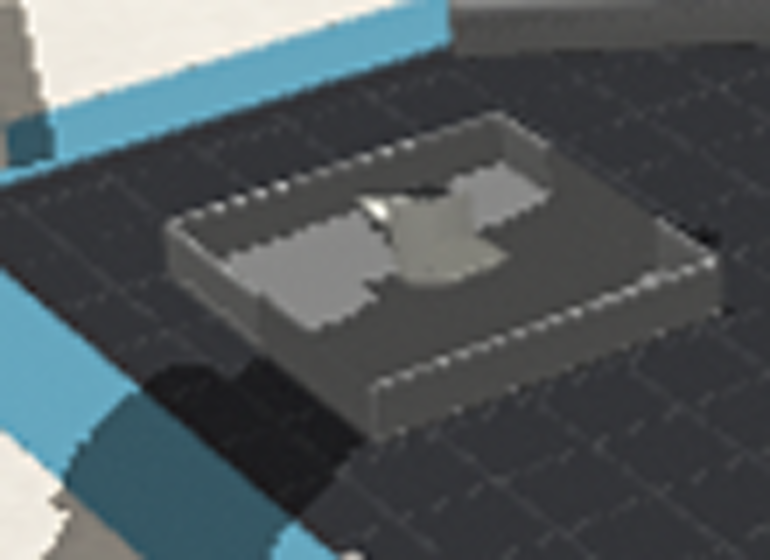

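The bad rotor stands in the tray with its hub down. Rotor 2 is next.

>>> drive_tool(deltas="-0.05 0.031 -0.02 -3.2 0.0854; -0.1 0.062 -0.03 -3.2 0.0854; -0.15 0.093 -0.03 -3.2 0.0854; -0.2 0.124 -0.03 -3.2 0.0854; -0.25 0.152 -0.03 -3.2 0.0854; -0.3 0.18 -0.03 -3.2 0.0854; -0.35 0.2 -0.02 -3.2 0.0854; -0.4 0.225 0 -3.2 0.0854; -0.44 0.245 0.02 -3.2 0.0854; -0.47 0.26 0.035 -3.2 0.0854; -0.4784 0.265 0.04 -3.2 0.0854; -0.4784 0.265 0.04 -3.2 0.0854")

```text
clock: 18.42
eef_pos: [635.8, -216.1, 126.9]
tool_rot: [-3.139, -0.001, 1.411]
force: [0.3, 0.4, 0.5]
width: 85.6
```

```bash
python3 - <<'E'
from h import *
np.set_printoptions(precision=3,suppress=True)
plan((638.3,-215.9,130,80.9),(638.3,-215.9,11,80.9))
for c in ("top","side"):
    im=imaging.get_image(c);save(im,c+"14")
    P=cloud(im);m=(abs(P[...,0]-480)<85)&(abs(P[...,1]-303)<85)&(P[...,2]>30)&(P[...,2]<70);print(m.sum(),P[m].mean(0),(P[m].max(0)+P[m].min(0))/2)
    C=im["color"].astype(int);m=(abs(P[...,0]-480)<85)&(abs(P[...,1]-303)<85)&(C.min(-1)>170)&(P[...,2]<38);q=P[m];print(len(q),q.mean(0))
    if len(q):
        for s in (q[:,1]>303,q[:,1]<303): print(s.sum(), q[s].mean(0) if s.any() else 0)
E
```

```text
t 18.43 pos [ 635.8 -216.1  126.9] yaw 80.86 rot [-3.139 -0.001  1.411] w 85.6 F [0.3 0.4 0.5]
(638.3, -215.9, 130, 80.9) -> [ 0.001  0.002 -0.003] turn -0.0
(638.3, -215.9, 11, 80.9) -> [0.001 0.003 0.116] turn -0.0
324 [475.494 287.475  42.909] [477.01  289.991  43.328]
234 [487.365 338.368  18.677]
166 [494.427 362.064  15.215]
68 [470.124 280.521  27.13 ]
142 [475.64  294.35   42.867] [505.628 314.127  42.118]
11 [474.711 319.555  28.167]
4 [484.963 371.253  16.347]
7 [468.853 290.014  34.921]
```

View pics/top14.png

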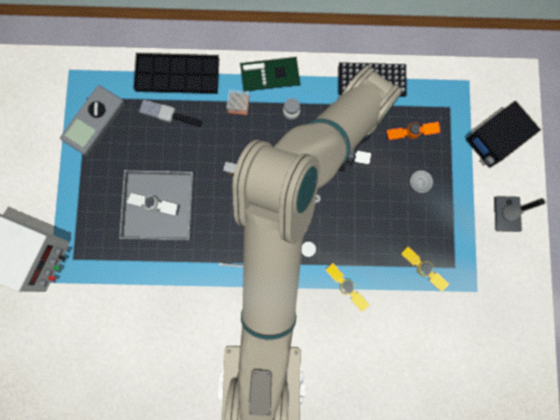

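View pics/side14.png

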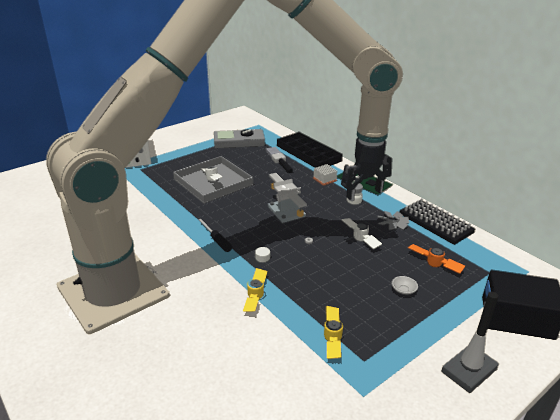

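The tray rotor at pixel (153,203) is central and leaning on its heavy blade tip, which is allowed. The gripper is over rotor 2.

>>> drive_tool(deltas="0.0005 0.0022 0.03 0 0.0854; 0.0005 0.0022 0.065 0 0.0854; 0.0005 0.0022 0.1 0 0.0854; 0.0005 0.0022 0.116 0 0.0854; 0.0005 0.0022 0.116 0 0.0854; 0.0005 0.0022 0.116 0 0.0854; 0.0005 0.0022 0.116 0 0.03; 0.0005 0.0022 0.116 0 0.03; 0.0005 0.0022 0.116 0 0.03; 0.0005 0.0022 0.116 0 0.03; 0.0005 0.0022 0.116 0 0.03; 0.0005 0.0022 0.116 0 0.03")

```text
clock: 20.02
eef_pos: [639.3, -216.9, 13.3]
tool_rot: [3.14, 0.0, 1.412]
force: [-1.2, 0.8, 5.1]
width: 38.3
```

```bash
python3 - <<'E'
from h import *
plan((557,17,190,77.7))
im=imaging.get_image("side")
cv2.imwrite("pics/side15c.png",cv2.resize(im["color"][160:290,280:460],None,fx=4,fy=4)[:,:,::-1])
E
```

```text
t 20.02 pos [ 639.3 -216.9   13.3] yaw 80.89 rot [3.1404 0.     1.4118] w 38.3 F [-1.2  0.8  5.1]
(557, 17, 190, 77.7) -> [ 0.2179 -0.1181 -0.1769] turn 3.2
```

View pics/side15c.png

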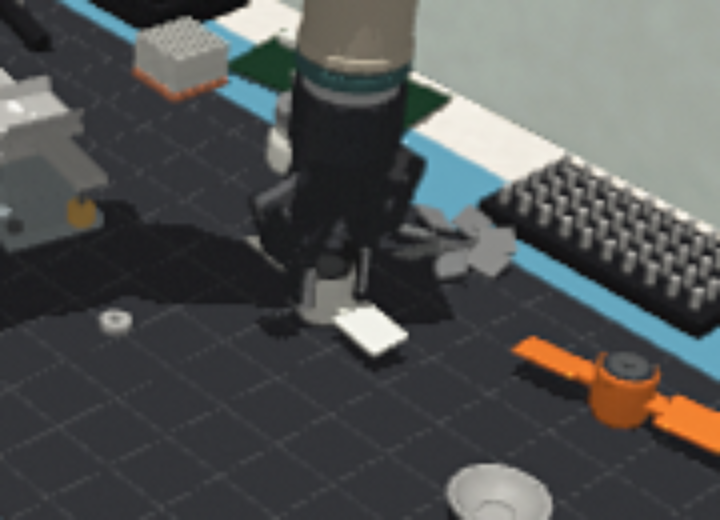

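>>> drive_tool(deltas="0 0 -0.05 0 0.03; 0 0 -0.11 0 0.03; 0 0 -0.16 0 0.03; 0.045 -0.024 -0.177 3.2 0.03; 0.09 -0.048 -0.177 3.2 0.03; 0.135 -0.073 -0.177 3.2 0.03; 0.175 -0.095 -0.177 3.2 0.03; 0.205 -0.111 -0.177 3.2 0.03; 0.218 -0.118 -0.177 3.2 0.03; 0.218 -0.118 -0.177 3.2 0.03; 0.218 -0.118 -0.177 3.2 0.03; 0.218 -0.118 -0.177 3.2 0.03")

```text
clock: 21.58
eef_pos: [557.3, 15.4, 189.4]
tool_rot: [3.141, 0.001, 1.353]
force: [0.7, 0.6, -1.1]
width: 38.0
```

```bash
python3 - <<'E'
from h import *
plan((556.7,17,106,77.7))
im=imaging.get_image("side")
cv2.imwrite("pics/side16c.png",cv2.resize(im["color"][100:220,210:370],None,fx=5,fy=5)[:,:,::-1])
E
```

```text
t 21.57 pos [557.3  15.4 189.4] yaw 77.55 rot [3.1409e+00 8.0000e-04 1.3534e+00] w 38.0 F [ 0.7  0.6 -1.1]
(556.7, 17, 106, 77.7) -> [ 0.0015 -0.001   0.0834] turn -0.2
```

View pics/side16c.png

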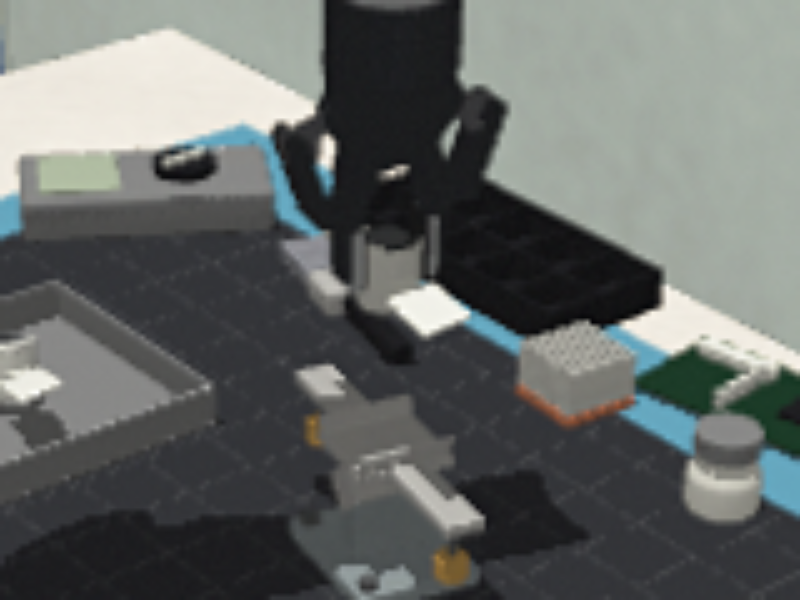

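>>> drive_tool(deltas="0 0 0.03 0 0.03; 0 0 0.055 0 0.03; 0 0 0.07 0 0.03; 0 0 0.08 0 0.03; 0 0 0.085 0 0.03; 0 0 0.085 0 0.03; 0 0 0.085 0 0.03")

```text
clock: 22.5
eef_pos: [557.3, 17.3, 104.9]
tool_rot: [3.141, -0.0, 1.356]
force: [0.4, 0.1, -0.2]
width: 38.3
```

```bash
python3 - <<'E'
from h import *
plan((556.7,17,96,77.7))
E
```

```text
t 22.50 pos [557.3  17.3 104.9] yaw 77.69 rot [ 3.1405e+00 -3.0000e-04  1.3560e+00] w 38.3 F [ 0.4  0.1 -0.2]
(556.7, 17, 96, 77.7) -> [-0.0004 -0.0005  0.0089] turn -0.0
```

>>> drive_tool(deltas="0 0 0.004 0 0.03; 0 0 0.0075 0 0.03; 0 0 0.0075 0 0.03; 0 0 0.0075 0 0.03")

```text
clock: 23.0
eef_pos: [556.9, 17.2, 96.8]
tool_rot: [-3.142, 0.0, 1.356]
force: [-0.8, -0.0, -1.1]
width: 38.1
```

>>> drive_tool(deltas="0 0 0.001 0 0.03; 0 0 0.001 0 0.03")

```text
clock: 23.25
eef_pos: [557.0, 17.2, 96.2]
tool_rot: [3.141, -0.0, 1.356]
force: [-1.0, -0.2, 3.9]
width: 37.9
```

Light contact at the expected height. Now I'll release slowly and rise.

>>> drive_tool(deltas="0 0 0 0 0.036; 0 0 0 0 0.042; 0 0 0 0 0.05; 0 0 0 0 0.06; 0 0 0 0 0.07; 0 0 0 0 0.08; 0 0 0 0 0.0854; 0 0 0 0 0.0854")

```text
clock: 24.25
eef_pos: [556.9, 17.3, 95.8]
tool_rot: [-3.142, -0.0, 1.356]
force: [0.4, -0.2, -0.8]
width: 85.2
```

```bash
python3 meas.py side17c
```

```text
t 24.25 pos [556.9  17.3  95.8] yaw 77.69 rot [-3.1 -0.   1.4] w 85.2 F [ 0.4 -0.2 -0.8]
(557, 17, 96, 77.7) -> [-0.  0. -0.] turn -0.0
-72 -45 90 [ 84.1  97.4 110.4]
-40 -25 44 [ 80.9 104.1 108.9]
25 40 6 [ 93.5 104.3 104.6]
45 72 38 [ 79.7  98.9 105.1]
78 98 2 [80.6 88.4 96.3]
-98 -78 42 [69.5 86.1 88. ]
-72 -45 98 [102.1 107.1 111.5]
-40 -25 52 [100.6 104.5 109.4]
25 40 2 [88.1 88.1 88.2]
45 72 0 
78 98 0 
-98 -78 64 [82.6 86.9 90.8]
```

View pics/side17c.png

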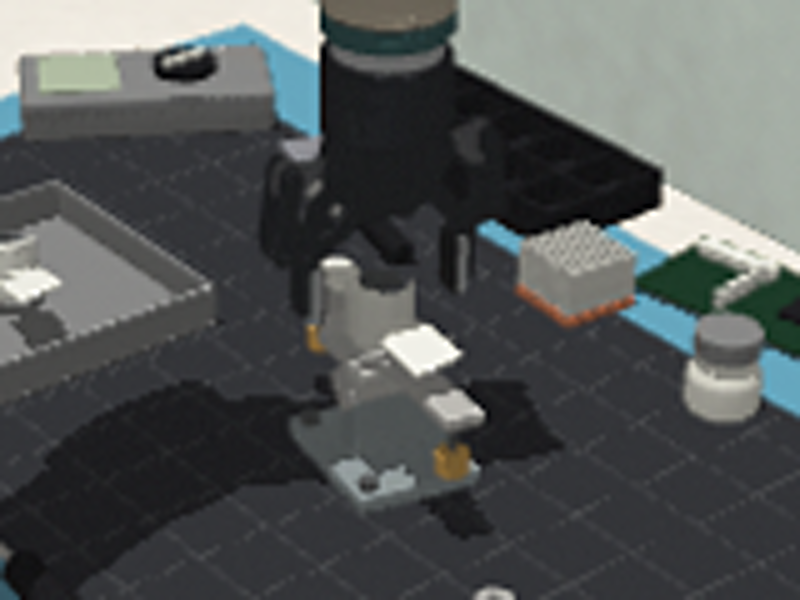

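>>> drive_tool(deltas="0 0 -0.02 0 0.0854; 0 0 -0.05 0 0.0854; 0 0 -0.09 0 0.0854; 0 0 -0.13 0 0.0854; -0.04 0 -0.16 0 0.0854; -0.09 0 -0.18 0 0.0854; -0.15 0 -0.18 0 0.0854; -0.21 0 -0.18 0 0.0854; -0.26 0 -0.18 0 0.0854; -0.3 0 -0.18 0 0.0854; -0.3 0 -0.18 0 0.0854; -0.3 0 -0.18 0 0.0854")

```text
clock: 25.85
eef_pos: [493.0, -275.0, 275.6]
tool_rot: [-3.141, -0.001, 1.356]
force: [0.3, 0.1, 0.1]
width: 85.5
```

```bash
python3 meas.py side18c; python3 - <<'E'
from h import *
im=imaging.get_image("top");save(im,"top18")
E
```

```text
t 25.85 pos [ 493.  -275.   275.6] yaw 77.71 rot [-3.1 -0.   1.4] w 85.5 F [0.3 0.1 0.1]
(557, 17, 96, 77.7) -> [0.3 0.  0.2] turn 0.0
-72 -45 93 [ 82.9  89.2 110.2]
-40 -25 39 [ 84.6 105.8 108.7]
25 40 5 [105.2 106.2 107.3]
45 72 47 [ 80.1 101.  104.8]
78 98 14 [74.9 79.1 81.9]
-98 -78 43 [67.9 87.1 88.6]
-72 -45 95 [102.4 106.6 110.9]
-40 -25 51 [101.  105.9 110.2]
25 40 52 [ 90.5 103.2 106.6]
45 72 88 [ 97.2 102.1 106.6]
78 98 50 [73.8 77.8 83. ]
-98 -78 63 [81.8 87.2 91.9]
```

View pics/side18c.png

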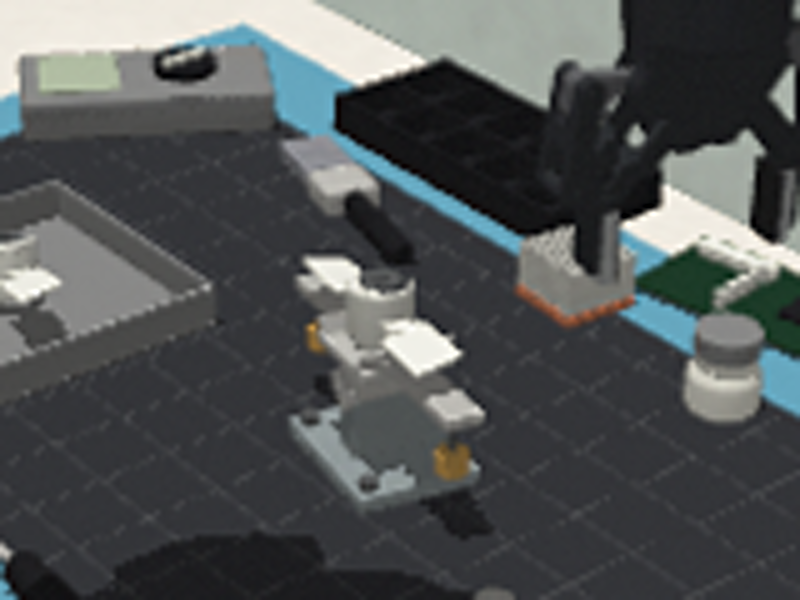

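View pics/top18.png

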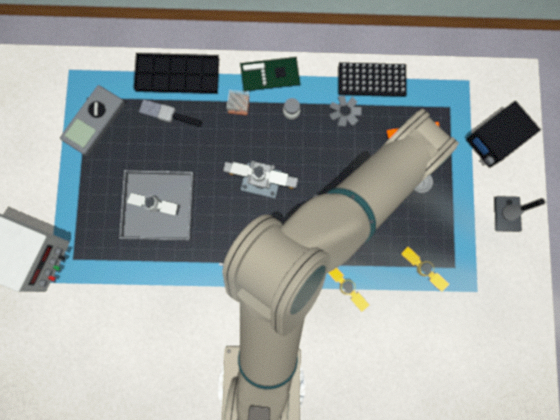

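The beam looks close to level but reads about 3°, lower on the +y side. I'll measure the tilt and the hub's offset along the beam more carefully.

```bash
cat > tilt.py <<'E'
from h import *
np.set_printoptions(precision=2,suppress=True)
a=np.array([np.cos(np.radians(77.7)),np.sin(np.radians(77.7))]);n=np.array([a[1],-a[0]])
S=[]
for i in range(6):
    im=imaging.get_image("top" if i%2==0 else "side");P=cloud(im);d=P[...,:2]-np.array([557,17]);s=d@a;t=d@n;z=P[...,2]
    r=[]
    k=(abs(s)>30)&(abs(s)<72)&(abs(t)<10)&(z>92)&(z<116);c=np.polyfit(s[k],z[k],1);r.append(-np.degrees(np.arctan(c[0])))
    k=(abs(s)>80)&(abs(s)<97)&(abs(t)<8)&(z>72)&(z<93);c=np.polyfit(s[k],z[k],1);r.append(-np.degrees(np.arctan(c[0])))
    h=(np.hypot(s,t)<40)&(z>117)&(z<135)
    W=(abs(t)<13)&(z>70)&(z<116)&(abs(s)<115);b=(abs(t)<22)&(z>92)&(z<116)&(abs(s)<85)&(abs(s)>30)
    print(["top","side"][i%2],"blade tilt,beam tilt",np.array(r),"hub s,t",s[h].mean(),t[h].mean(),"hub mid s",(s[h].min()+s[h].max())/2,"beam ends",np.percentile(s[W],[.3,99.7]),"blade ends",np.percentile(s[b],[.5,99.5]))
    print(ctrl.read_state()["clock"])
E
python3 tilt.py
```

```text
top blade tilt,beam tilt [2.29 2.59] hub s,t 2.4137637179211073 -0.3483872163067598 hub mid s 2.389663412965664 beam ends [-99.62  98.85] blade ends [-72.91  76.39]
26.05
side blade tilt,beam tilt [2.37 2.26] hub s,t -2.2359181015891787 -4.42678759134138 hub mid s 1.3828637078069725 beam ends [-102.38   99.07] blade ends [-72.18  77.79]
26.1
top blade tilt,beam tilt [2.39 2.43] hub s,t 2.6139466530471944 -0.9653371622366639 hub mid s 2.752903076692874 beam ends [-99.64  98.82] blade ends [-71.78  76.54]
26.15
side blade tilt,beam tilt [2.54 1.51] hub s,t -2.6392789511719674 -4.257351327030729 hub mid s -0.5425686957049489 beam ends [-101.32  101.35] blade ends [-76.04  81.48]
26.2
top blade tilt,beam tilt [2.41 2.12] hub s,t 2.789718057438543 -0.7255067843871588 hub mid s 2.3347047977225266 beam ends [-99.55  98.89] blade ends [-71.61  76.4 ]
26.25
side blade tilt,beam tilt [2.44 2.3 ] hub s,t -3.377007385916416 -3.7312344618927886 hub mid s -2.404287503785488 beam ends [-100.88   99.3 ] blade ends [-71.83  80.18]
26.3
```

The tilt is a steady 2.4° with the rotor about 2 mm toward +y. That is inside the 3° limit but not centred. There is time left, so I'll regrip, shift it 2 mm and set it down again.

>>> drive_tool(deltas="0.05 0 0 0 0.0854; 0.1 0 0 0 0.0854; 0.15 0 0 0 0.0854; 0.2 0 0 0 0.0854; 0.25 0 0 0 0.0854; 0.285 0 0 0 0.0854; 0.301 0 0.01 0 0.0854; 0.301 0 0.04 0 0.0854; 0.301 0 0.07 0 0.0854; 0.301 0 0.08 0 0.0854; 0.301 0 0.08 0 0.0854")

```text
clock: 27.68
eef_pos: [556.8, 17.3, 195.4]
tool_rot: [-3.141, 0.001, 1.355]
force: [0.3, 0.2, 1.1]
width: 85.5
```

```bash
python3 - <<'E'
from h import *
plan((557.1,18.5,97,77.7))
E
```

```text
t 27.68 pos [556.8  17.3 195.4] yaw 77.61 rot [-3.1406e+00  9.0000e-04  1.3546e+00] w 85.5 F [0.3 0.2 1.1]
(557.1, 18.5, 97, 77.7) -> [0.0013 0.0002 0.0984] turn -0.1
```

>>> drive_tool(deltas="0 0 0.03 0 0.0854; 0 0 0.06 0 0.0854; 0 0 0.085 0 0.0854; 0 0 0.0985 0 0.0854; 0 0 0.0985 0 0.0854; 0 0 0.0985 0 0.03; 0 0 0.0985 0 0.03; 0 0 0.0985 0 0.03; 0 0 0.0985 0 0.03; 0 0 0.0985 0 0.03; 0 0 0.0985 0 0.03; 0 0 0.0985 0 0.03")

```text
clock: 29.18
eef_pos: [557.6, 18.3, 98.4]
tool_rot: [3.14, -0.001, 1.356]
force: [-1.3, 0.2, 5.6]
width: 38.1
```

```bash
python3 - <<'E'
from h import *
plan((557.1,18.5,97,77.7))
im=imaging.get_image("side")
cv2.imwrite("pics/side19c.png",cv2.resize(im["color"][120:240,210:370],None,fx=5,fy=5)[:,:,::-1])
E
```

```text
t 29.18 pos [557.6  18.3  98.4] yaw 77.70 rot [ 3.1403e+00 -8.0000e-04  1.3560e+00] w 38.1 F [-1.3  0.2  5.6]
(557.1, 18.5, 97, 77.7) -> [ 0.0001 -0.0005  0.0014] turn -0.0
```

View pics/side19c.png

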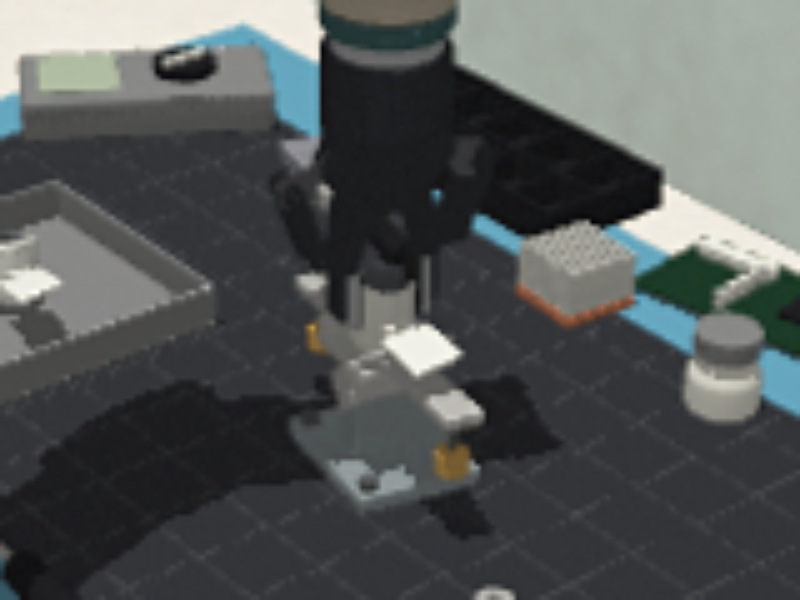

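>>> drive_tool(deltas="0 0 -0.003 0 0.03; 0 0 -0.006 0 0.03; -0.002 0 -0.006 0 0.03; -0.002 0 -0.006 0 0.03; -0.002 0 -0.006 0 0.03; -0.002 0 -0.004 0 0.03; -0.002 0 -0.002 0 0.03; -0.002 0 -0.001 0 0.03; -0.002 0 -0.001 0 0.03; -0.002 0 -0.001 0 0.03")

```text
clock: 30.48
eef_pos: [556.6, 16.3, 98.6]
tool_rot: [-3.142, -0.0, 1.356]
force: [-2.0, 0.1, 5.3]
width: 37.9
```

>>> drive_tool(deltas="0 0 0 0 0.036; 0 0 0 0 0.042; 0 0 0 0 0.05; 0 0 0 0 0.06; 0 0 0 0 0.07; 0 0 0 0 0.08; 0 0 0 0 0.0854; 0 0 0 0 0.0854; 0 0 -0.02 0 0.0854; 0 0 -0.05 0 0.0854; 0 0 -0.09 0 0.0854; 0 0 -0.13 0 0.0854")

```text
clock: 31.98
eef_pos: [556.4, 16.3, 229.4]
tool_rot: [-3.141, 0.0, 1.356]
force: [0.4, 0.2, -0.6]
width: 85.4
```

>>> drive_tool(deltas="-0.04 0 -0.04 0 0.0854; -0.09 0 -0.05 0 0.0854; -0.15 0 -0.05 0 0.0854; -0.21 0 -0.05 0 0.0854; -0.26 0 -0.05 0 0.0854; -0.3 0 -0.05 0 0.0854; -0.3 0 -0.05 0 0.0854; -0.3 0 -0.05 0 0.0854; -0.3 0 -0.05 0 0.0854")

```text
clock: 33.1
eef_pos: [493.3, -275.2, 278.1]
tool_rot: [-3.141, -0.001, 1.358]
force: [0.7, -0.2, 0.7]
width: 85.2
```

```bash
python3 tilt.py; python3 -c "
from h import *
for c in ('top','side'):
    im=imaging.get_image(c);save(im,c+'20')
cv2.imwrite('pics/side20c.png',cv2.resize(im['color'][120:240,150:310],None,fx=5,fy=5)[:,:,::-1])
print(ctrl.read_state())"
```

```text
top blade tilt,beam tilt [-0.25 -0.59] hub s,t -0.6437542613620211 -1.647447321938053 hub mid s -0.7615195978915477 beam ends [-99.64  98.35] blade ends [-75.32  73.25]
33.15
side blade tilt,beam tilt [-0.38 -0.82] hub s,t -6.804920536323576 -4.257225380580868 hub mid s -5.003346920797684 beam ends [-101.64  100.63] blade ends [-76.99  74.66]
33.2
top blade tilt,beam tilt [-0.74 -0.83] hub s,t -0.9892339489397983 -0.6362978611594982 hub mid s -0.45235942191835754 beam ends [-99.64  98.7 ] blade ends [-75.23  73.52]
33.25
side blade tilt,beam tilt [-0.44 -0.56] hub s,t -6.3440623521928865 -3.43758191730371 hub mid s -3.107941797737631 beam ends [-102.11  103.  ] blade ends [-77.01  73.62]
33.3
top blade tilt,beam tilt [-0.66 -0.32] hub s,t -0.7366812702120554 -1.0378635262537006 hub mid s -0.21532591569332915 beam ends [-99.63  98.82] blade ends [-75.41  73.44]
33.35
side blade tilt,beam tilt [-0.57 -0.62] hub s,t -6.568024965298812 -3.307179061090816 hub mid s -3.5989786929034207 beam ends [-101.58  100.5 ] blade ends [-77.43  71.03]
33.4
{'clock': 33.5, 'qpos': array([ 0.08453519,  0.50971755,  0.58423084,  1.71031516, -0.32157197,
        1.01882145,  0.56653508]), 'qd': array([ 0.00543574,  0.00032335,  0.00021276, -0.00168942, -0.0019955 ,
        0.00126598,  0.00058562]), 'tau': array([-8.84902943e-02, -4.52093661e+01,  6.60901085e+00, -1.86506867e+01,
        7.02310019e-03,  3.57135694e-03, -3.75588197e-04]), 'eef_pos': array([ 492.76237514, -276.58605062,  278.28884152]), 'tool_rot': array([-3.14152030e+00, -2.85193845e-05,  1.35636408e+00]), 'force': array([-1.28380161,  0.30074554,  0.42399441]), 'torque': array([-0.01130427, -0.01504496,  0.01306399]), 'width': 85.48418870993923}
```

View pics/side20c.png

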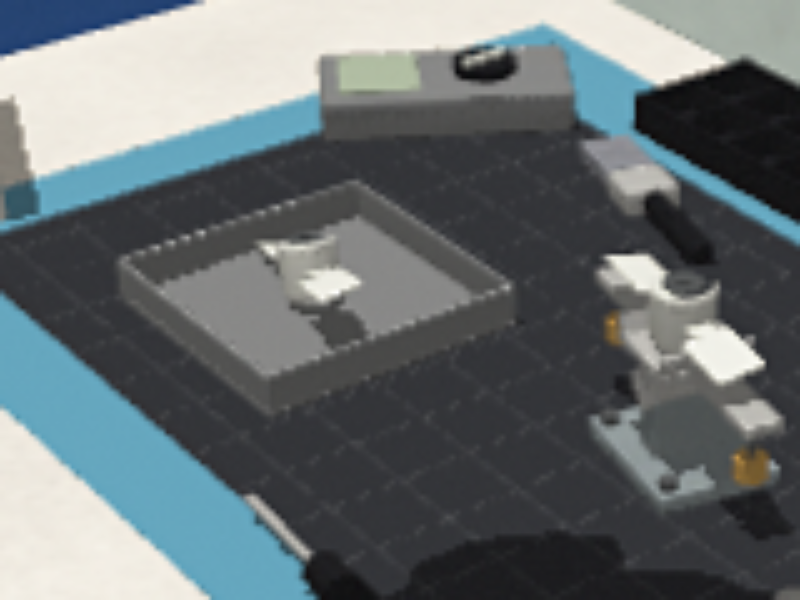

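View pics/top20.png

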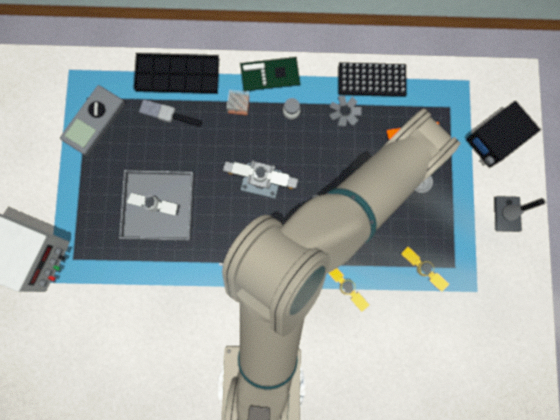

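The beam is now within 0.6° of level. One last check on how central the tray rotor is.

```bash
python3 - <<'E'
from h import *
np.set_printoptions(precision=1,suppress=True)
im=imaging.get_image("top");P=cloud(im);C=im["color"].astype(int)
m=(abs(P[...,0]-480)<84)&(abs(P[...,1]-303)<84)&(C.min(-1)>165)
q=P[m];print(len(q),q.max(0),q.min(0));r=cv2.minAreaRect(q[:,:2].astype(np.float32));print(r)
for s in(q[:,1]>325,q[:,1]<285): print(q[s].mean(0))
for k in models.landmark_of(im,"rotor_a"):
    print(k,w(im,*k["point"],4))
E
```

```text
392 [513.6 386.5  59.9] [451.1 241.7  -3.7]
((484.2689208984375, 314.9425964355469), (147.43780517578125, 34.871280670166016), 77.0009765625)
[494.2 361.   15.6]
[469.5 264.1  39.1]
{'point': [345.2, 289.3], 'score': 0.96} [ 258.9 -224.9    4. ]
{'point': [158.4, 202.3], 'score': 0.87} [489.3 300.7   4. ]
{'point': [423.4, 270.1], 'score': 0.81} [ 316. -442.    4.]
{'point': [259.8, 176.5], 'score': 0.55} [570.3  18.7   4. ]
```

```bash
python3 -c "
from h import *
print(ctrl.finish_job())"
```

```text
the job is handed in; nothing more can be done
None
```

The job is handed in at about 33.6 s of the 64 s limit. The bad rotor is in the grey tray and the good one rests in the balance saddle.

- **Test:** I tried the nearer white rotor first. When I let go, the beam tipped to its stop at about 10° with the +y end down, so I rejected that one.
- **Reject tray:** The bad rotor swung in the grip on the way over. It sits hub down, leaning about 14° onto its heavy blade tip, which the task allows. Its hub is about 7 mm from the tray centre.
- **Good rotor:** At first it left the beam steady at about 2.4°, because I had set it about 2 mm off-centre. I regripped it, moved it 2 mm along the beam and let go again.
- **Last checks:** Both cameras showed the beam within about 0.8° of level and the blades along the beam. The gripper was open and well clear. The one disagreement was the side camera reading the hub position 2–6 mm differently from the top one. I relied on the top camera and the tilt instead.

The highest force I saw was about 25 N, while setting the bad rotor down in the tray.

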